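# Unsnap a filter module from its dock

### The job

Pull the filter module with the flat upright fin straight up out of its dock, against the spring catches that hold it, and stand it upright on the floor of the steel tray. Set it down, do not drop it, and leave the module with the round knob snapped in the dock.

Things in the scene. Friction and masses are not known exactly. Their poses are not given: they have to be found in the camera images.
- fin_module: To pull out; about 90 g. Round steel foot, dia. 30 mm, 26 mm long; black housing 40 x 40 mm (z 26 to 48 mm); black fin on top, 10 mm thick in x, 30 mm wide in y (z 48 to 74 mm). Origin: centre of foot's underside, z up. In an end pocket of the dock, axes parallel, origin 6 mm above bench. Catches give way to a straight upward pull of about 10 N in the first 6 mm; the foot is out after 26 mm.
- knob_module: Bystander in the dock's other end pocket, 100 mm from the fin module: same foot and housing, but a round black knob, 27 mm in diameter, on top (up to 74 mm above its origin). Origin as for the fin module. It stays snapped in.
- dock: Aluminium block screwed to the bench, 160 mm along its x, 80 mm along its y, 32 mm high, with three round pockets 31 mm in diameter in a row along its x (at -50, 0 and +50 mm); the middle one is empty. Origin: centre of its underside, on the bench, z up.
- tray: Low open steel tray, fixed: outside 110 mm along its x, 90 mm along its y, 16 mm high, walls 4 mm, floor 4 mm thick. Origin: centre of its underside, on the bench, z up.
Not all that is in view belongs to the job. Leave any yellow look-alike of the fin_module alone.

How it is judged:
By the outcome, as a careful person would: the job done as asked, in the order asked, and still so for the second after the job is handed in, with the robot touching nothing.
It also fails if it takes over 45 s, if anything falls off the work surface, if the arm or the gripper's body presses on something with over 40 N, if the wrist force passes 120 N, or if a joint passes its speed limit or range.

### The arm

A 6-joint arm with a two-finger parallel gripper is mounted at the origin on a cart in front of the work surface, level with it; the furniture and walls round the work are solid. World frame = base frame: x ahead of the robot, y to its left, z up, the work surface at z = 0. Lengths are in m, angles in rad, forces in N, time in s.
With the tool pointing down it reaches from about 0.35 to 0.85 m from the base axis. Payload 8.1 kg.
Tool frame: the origin (TCP) lies between the finger pads; the fingertips stand 14 mm ahead of it and the grasp point (between the pads) lies 5 mm behind it; z points along the fingers, y is the line along which they close (so a half turn about z gives the same grasp; the last joint's range is limited). The gripper opens to 93 mm and grips with 3 to 60 N. Pads are 15 mm wide; open, the fingers measure 128 mm over their backs; the gripper's body (75 mm by 188 mm) begins 65 mm behind the grasp point.
Start: joints at [1.115, 0.13, 1.488, -0, 1.523, -0.085], TCP at [0.217, 0.559, 0.233] pointing down, gripper open.
Joint ranges: [-2.96, 2.96], [-0.89, 2.26], [0.02, 2.5], [-1.34, 4.48], [0, 2.73], [-2.66, 2.66]. Speed limits (rad/s): [2.39, 2.39, 2.79, 3.14, 3.14, 3.14].

### API

Orientations are given as a rotation vector (axis times angle).
In Python, from plant import robot gives the robot as it stands.
- The arm moves only by the tool arm_command, never from a script. Its argument "targets" is a list of rows, each an object of numbers: "x", "y", "z": the shift along the world's x, y, z in units of 500 mm (1.0 is 500 mm); "rx", "ry", "rz": the turn, a rotation vector about the world's x, y, z in units of 2 rad (1.0 is 2 rad); "claw": the closure in counts, from 0 (fully open) to 255 (shut). In form: [{"x": .., "y": .., "z": .., "rx": .., "ry": .., "rz": .., "claw": ..}, ...]. A call has 1 to 10 rows; each row is the pose to reach, as a shift and turn from the pose commanded when the call began; what a row does not reach only later rows make up. A row lasts 1/12 s, in which the tool goes at most 41.7 mm and 7.16 degrees, less where a joint would pass 70% of its speed; a pose out of reach is approached as far as the arm can. A call with a number of a shift or a turn outside -1 to 1 is refused whole. A call with a gripper value outside its range is refused whole. The fingers move at their own pace and stop on an object; "squeeze" is the grip in N (left out, the last holds). Time passes only in rows, so rows that repeat a pose let the fingers close. It gives the time, the measured TCP pose, the force, the opening and the grip force at its end, in the units of the state.
- robot.read_state(): the state, without advancing time (a new reading comes with each control period).
- robot.read_camera(name): name is "side" or "top"; returns (picture, depth): 400x640x3 uint8, red, green, blue; 400x640 float32, m along the optical axis (not along the pixel's ray), 0 where there is no reading.
- robot.get_calibration(name): a dict with "intrinsics" (3x3 intrinsics, pixels), "dist" ([k1, k2, p1, p2, k3] as OpenCV has them; the pictures are not rectified), "origin" and "orientation" of the camera in the world. Camera axes: x right, y up, looking along -z (the intrinsics and any distortion apply to the point x, -y, -z); pixel columns grow to the right and rows downward; lengths in m; the calibration is good to about 2 mm. A picture is of the moment at which its call begins. get_calibration takes no time and is no camera call.
- robot.close_job(): hands the job in; it is judged then, once.
The state is a dict: "t": time; "q": joint angles; "dq": joint speeds; "joint_torque": joint torques, N m; "tool_pos": TCP position; "orientation": TCP orientation; "force": force on the tool from outside, world axes, zero at the start; "wrist_torque": the same for the moment, N m; "opening": finger opening in m; "gripper_force": force on a finger pad.
Only numpy, scipy, OpenCV 4.12 (cv2) and the standard library are available. Lean on these libraries where they do the work, as an engineer would, in place of code of your own. Each camera call takes 0.05 s, during which the arm holds its last target. There are 200 camera calls.

## Working session

There is one attempt and no reset: what is moved stays moved. The work goes in short steps, Python scripts to look and compute and a tool call to move; the robot and the scene stay as the last step left them, time stands still between calls to the robot, and variables do not carry over. Pictures are saved under pics/ and viewed, at most 10 in all, crops included, and the job is handed in when it is done.

Besides the shell and the picture viewer there is one more tool, called after "Call:" as name(argument=value, ...) on one line, values as JSON. arm_command: Moves the arm, as the interface text tells. Shifts and turns lie within -1 to 1; 1 stands for 500 mm of shift or 2 rad of turn. Its arguments: {"type":"object","properties":{"targets":{"type":"array","items":{"type":"object","properties":{"x":{"type":"number","minimum":-1,"maximum":1},"y":{"type":"number","minimum":-1,"maximum":1},"z":{"type":"number","minimum":-1,"maximum":1},"rx":{"type":"number","minimum":-1,"maximum":1},"ry":{"type":"number","minimum":-1,"maximum":1},"rz":{"type":"number","minimum":-1,"maximum":1},"claw":{"type":"number"}}}},"squeeze":{"type":"number"}},"required":["targets"]}

```bash
mkdir -p pics; cat > h.py <<'E'
import numpy as np, cv2
from scipy.spatial.transform import Rotation as R
from plant import robot
def cam(n):
    c=robot.get_calibration(n); K=np.array(c["intrinsics"],float); d=np.array(c["dist"],float)
    o=np.array(c["orientation"],float)
    M=o if o.shape==(3,3) else R.from_rotvec(o).as_matrix()
    return K,d,np.array(c["origin"],float),M
def rays(n,uv):
    K,d,o,M=cam(n)
    p=cv2.undistortPoints(np.array(uv,float).reshape(-1,1,2),K,d).reshape(-1,2)
    v=np.c_[p[:,0],-p[:,1],-np.ones(len(p))]
    return o,v@M.T
def plane(n,uv,z):
    o,v=rays(n,uv); return o+v*((z-o[2])/v[:,2])[:,None]
def depthpts(n,uv,D):
    o,v=rays(n,uv); return o+v*np.array(D).reshape(-1,1)
def proj(n,P):
    K,d,o,M=cam(n); q=(np.array(P,float).reshape(-1,3)-o)@M; q=q*[1,-1,-1]
    return cv2.projectPoints(q,np.zeros(3),np.zeros(3),K,d)[0].reshape(-1,2)
E
python3 - <<'E'
from h import *
ims=[]
for n in("top","side"):
    p,d=robot.read_camera(n); np.savez(f"{n}0.npz",p=p,d=d); cv2.imwrite(f"pics/{n}0.png",p[:,:,::-1])
    c=robot.get_calibration(n); print(n,c)
s=robot.read_state(); print(s["t"],s["tool_pos"],s["orientation"],s["opening"])
E
```

```text
top {'intrinsics': array([[395.11327372,   0.        , 316.93970757],
       [  0.        , 395.11327372, 202.64467806],
       [  0.        ,   0.        ,   1.        ]]), 'dist': array([-0.0455872,  0.       ,  0.       ,  0.       ,  0.       ]), 'origin': array([ 0.36826339, -0.33824904,  0.90063473]), 'orientation': array([ 0.08133318, -0.10319101, -1.57020293])}
side {'intrinsics': array([[443.11465822,   0.        , 318.95588131],
       [  0.        , 443.11465822, 197.66690494],
       [  0.        ,   0.        ,   1.        ]]), 'dist': array([-0.12528898,  0.        ,  0.        ,  0.        ,  0.        ]), 'origin': array([ 0.3526345 , -1.10798603,  0.38173914]), 'orientation': array([ 1.14285401, -0.07553886, -0.14505975])}
0.1 [0.21718382 0.55879088 0.23167439] [-5.79052998e-01 -3.08732272e+00  2.52524514e-03] 0.09280533531942516
```

View pics/top0.png

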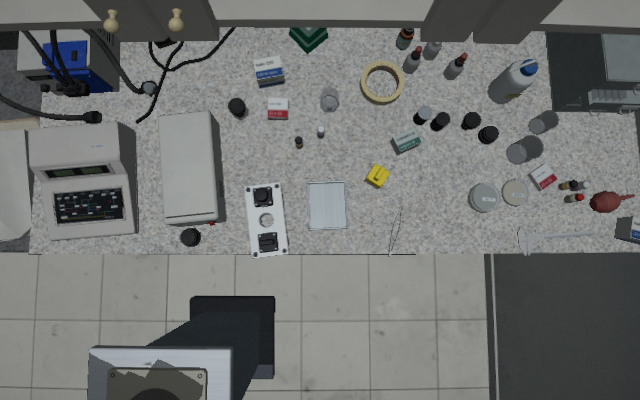

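View pics/side0.png

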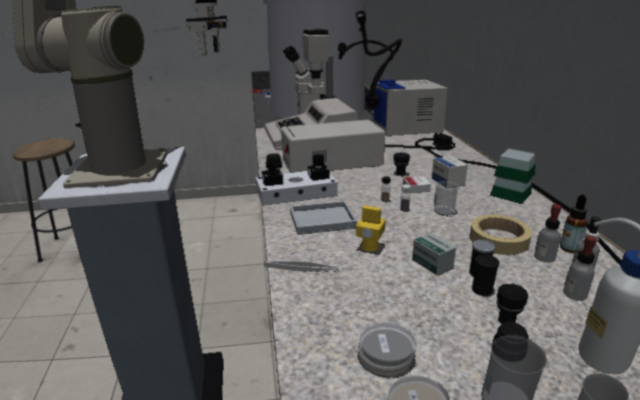

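Top view: white dock centred at about (266,218), with black modules at (263,196) and (267,242), tray at (327,205), and a yellow look-alike at (377,176), which I leave alone. In the side view the modules are at (273,168) and (319,165). I'll enlarge both to tell the fin from the knob.

```bash
cat > m.py <<'E'
from h import *
t=np.load("top0.npz"); s=np.load("side0.npz")
a=cv2.resize(t["p"][175:262,235:355],None,fx=5,fy=5,interpolation=cv2.INTER_CUBIC)
b=cv2.resize(s["p"][145:205,250:345],None,fx=6,fy=6,interpolation=cv2.INTER_CUBIC)
c=np.zeros((600,800,3),np.uint8); 
a=cv2.resize(a,(480,348)); b=cv2.resize(b,(400,252))
c[:348,:480]=a; c[348:,:400]=b
cv2.imwrite("pics/crop1.png",c[:,:,::-1])
p=t["p"]; hsv=cv2.cvtColor(p,cv2.COLOR_RGB2HSV)
# heights from depth
v,u=np.mgrid[170:262,235:355]; P=depthpts("top",np.c_[u.ravel(),v.ravel()],t["d"][170:262,235:355].ravel()).reshape(v.shape+(3,))
z=P[...,2]; ok=t["d"][170:262,235:355]>0
for name,lo,hi,x0,x1 in(("dock",.022,.040,0,62),("tray",.008,.022,62,120),("tops",.07,.095,0,62),("housing",.045,.062,0,62)):
    m=(ok&(z>lo)&(z<hi)).astype(np.uint8); m[:,:x0]=0; m[:,x1:]=0
    n,l,st,ce=cv2.connectedComponentsWithStats(m)
    for i in range(1,n):
        if st[i,4]<12: continue
        q=P[l==i]; r=cv2.minAreaRect((q[:,:2]*1000).astype(np.float32))
        print(name,st[i,:2]+[235,170],st[i,2:],"z",np.median(q[:,2]).round(4),"mean",q.mean(0).round(4),"rect",np.round(r[0],1),np.round(r[1],1),round(r[2],1))
E
python3 m.py
```

```text
dock [245 182] [  43   77 1764] z 0.0321 mean [ 0.4323 -0.239   0.032 ] rect [ 433.4 -238.1] [160.5  78.9] 7.1
tray [306 180] [ 43  50 340] z 0.0155 mean [ 0.4694 -0.3742  0.0152] rect [ 468.5 -373. ] [110.4  90.1] 2.4
tops [255 188] [ 12  14 117] z 0.0799 mean [ 0.4824 -0.2318  0.0797] rect [ 483.  -231.8] [24.8 23.7] 33.9
tops [260 239] [14  7 71] z 0.0795 mean [ 0.3838 -0.2448  0.0793] rect [ 384.  -244.8] [10.9 26.7] 7.9
housing [253 186] [ 19  21 206] z 0.0536 mean [ 0.4805 -0.2335  0.0534] rect [ 482.6 -231.5] [41.  38.3] 7.2
housing [258 232] [ 20  21 270] z 0.0539 mean [ 0.3835 -0.2451  0.0538] rect [ 383.8 -244.2] [42.4 37.9] 7.5
```

View pics/crop1.png

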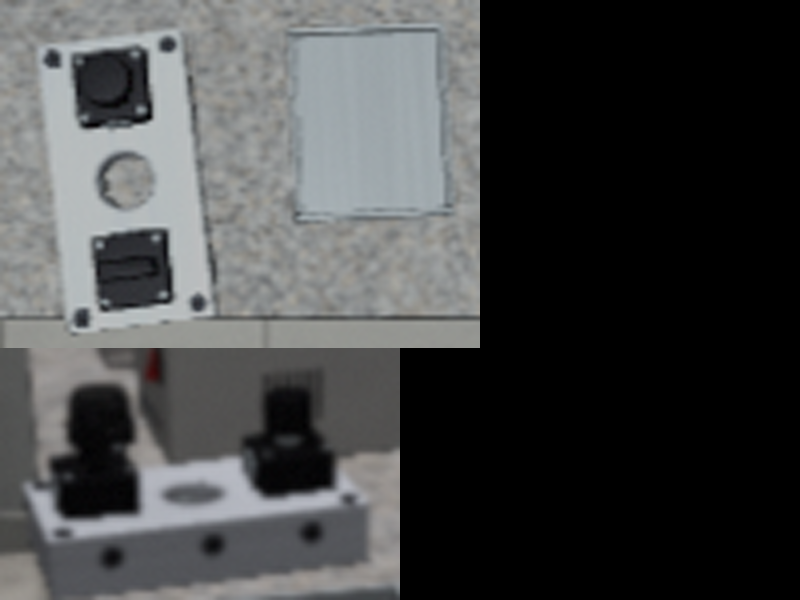

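The near module at top (267,242) fits the fin: an 11 x 27 mm bar with its top at z = 80 mm. The far one at (263,196) is a round knob of about 25 mm. In the side view the left module's silhouette looks wide, probably because the black jar at top (190,237) stands behind it. I'll confirm that with depth and check obstacle heights along the way.

```bash
python3 - <<'E'
from h import *
s=np.load("side0.npz");t=np.load("top0.npz")
v,u=np.mgrid[0:400,0:640]; uv=np.c_[u.ravel(),v.ravel()]
S=depthpts("side",uv,s["d"].ravel())[s["d"].ravel()>0]; T=depthpts("top",uv,t["d"].ravel())[t["d"].ravel()>0]
for nm,c in(("near",(.384,-.2448)),("far",(.4830,-.2318))):
    m=(np.hypot(*(S[:,:2]-c).T)<.024)&(S[:,2]>.060)&(S[:,2]<.078); print(nm,"side x-width mm",np.ptp(S[m,0])*1e3,m.sum(),S[m].mean(0))
for y in np.arange(-.45,.65,.1):
  r=[]
  for P in(T,S):
    m=(abs(P[:,1]-y)<.05)&(P[:,0]>.28)&(P[:,0]<.68); r.append([P[m&(abs(P[:,0]-x)<.05)][:,2].max(initial=-1).round(2) for x in(.33,.43,.53,.63)])
  print(round(y,2),r)
o=R.from_rotvec(robot.read_state()["orientation"]).as_matrix(); print(o.round(3))
E
```

```text
near side x-width mm 13.568239269701966 64 [ 0.38325914 -0.25465562  0.06956448]
far side x-width mm 25.588631562944887 114 [ 0.47920415 -0.24104364  0.07036919]
-0.45 [[np.float64(0.0), np.float64(0.02), np.float64(0.08), np.float64(0.54)], [np.float64(0.0), np.float64(0.02), np.float64(0.07), np.float64(0.0)]]
-0.35 [[np.float64(0.0), np.float64(0.02), np.float64(0.02), np.float64(0.47)], [np.float64(0.0), np.float64(0.02), np.float64(0.02), np.float64(0.05)]]
-0.25 [[np.float64(0.08), np.float64(0.08), np.float64(0.08), np.float64(0.54)], [np.float64(0.08), np.float64(0.08), np.float64(0.08), np.float64(0.02)]]
-0.15 [[np.float64(0.0), np.float64(0.1), np.float64(0.1), np.float64(0.54)], [np.float64(-0.0), np.float64(0.09), np.float64(0.09), np.float64(0.36)]]
-0.05 [[np.float64(0.03), np.float64(0.1), np.float64(0.1), np.float64(0.47)], [np.float64(0.03), np.float64(0.09), np.float64(0.1), np.float64(0.36)]]
0.05 [[np.float64(0.0), np.float64(0.05), np.float64(0.29), np.float64(0.47)], [np.float64(0.0), np.float64(0.03), np.float64(0.28), np.float64(0.28)]]
0.15 [[np.float64(0.0), np.float64(0.05), np.float64(0.1), np.float64(0.25)], [np.float64(0.0), np.float64(0.05), np.float64(0.09), np.float64(0.25)]]
0.25 [[np.float64(0.01), np.float64(0.05), np.float64(0.1), np.float64(0.25)], [np.float64(0.0), np.float64(0.05), np.float64(0.09), np.float64(0.27)]]
0.35 [[np.float64(0.0), np.float64(0.01), np.float64(0.0), np.float64(0.0)], [np.float64(-0.0), np.float64(-0.0), np.float64(-1.0), np.float64(-1.0)]]
0.45 [[np.float64(-0.15), np.float64(-0.08), np.float64(-0.08), np.float64(-0.08)], [np.float64(-0.9), np.float64(-1.0), np.float64(0.29), np.float64(0.29)]]
0.55 [[np.float64(-0.15), np.float64(-0.15), np.float64(-1.0), np.float64(-1.0)], [np.float64(-0.89), np.float64(0.22), np.float64(0.29), np.float64(0.29)]]
[[-0.932  0.362 -0.001]
 [ 0.362  0.932 -0.002]
 [ 0.    -0.002 -1.   ]]
```

Confirmed: the near module at (0.384, -0.245) is 13 mm wide seen from the side, so it is the fin. The far one is 25.6 mm wide, so it is the knob. The dock sits at 7.3°. I'm starting the move.

Call:
arm_command(targets=[{"x": 0.03, "y": -0.06, "z": 0.04, "rz": -0.03, "claw": 0}, {"x": 0.06, "y": -0.14, "z": 0.08, "rz": -0.06, "claw": 0}, {"x": 0.1, "y": -0.21, "z": 0.12, "rz": -0.09, "claw": 0}, {"x": 0.13, "y": -0.28, "z": 0.15, "rz": -0.12, "claw": 0}, {"x": 0.16, "y": -0.35, "z": 0.15, "rz": -0.15, "claw": 0}, {"x": 0.19, "y": -0.42, "z": 0.15, "rz": -0.18, "claw": 0}, {"x": 0.22, "y": -0.49, "z": 0.15, "rz": -0.21, "claw": 0}, {"x": 0.25, "y": -0.56, "z": 0.15, "rz": -0.24, "claw": 0}, {"x": 0.28, "y": -0.63, "z": 0.15, "rz": -0.27, "claw": 0}, {"x": 0.31, "y": -0.7, "z": 0.15, "rz": -0.3, "claw": 0}])

```text
schema error: expected keys x, y, z, rx, ry, rz, claw
```

Call:
arm_command(targets=[{"x": 0.03, "y": -0.06, "z": 0.04, "rx": 0, "ry": 0, "rz": -0.03, "claw": 0}, {"x": 0.06, "y": -0.14, "z": 0.08, "rx": 0, "ry": 0, "rz": -0.06, "claw": 0}, {"x": 0.1, "y": -0.21, "z": 0.12, "rx": 0, "ry": 0, "rz": -0.09, "claw": 0}, {"x": 0.13, "y": -0.28, "z": 0.15, "rx": 0, "ry": 0, "rz": -0.12, "claw": 0}, {"x": 0.16, "y": -0.35, "z": 0.15, "rx": 0, "ry": 0, "rz": -0.15, "claw": 0}, {"x": 0.19, "y": -0.42, "z": 0.15, "rx": 0, "ry": 0, "rz": -0.18, "claw": 0}, {"x": 0.22, "y": -0.49, "z": 0.15, "rx": 0, "ry": 0, "rz": -0.21, "claw": 0}, {"x": 0.25, "y": -0.56, "z": 0.15, "rx": 0, "ry": 0, "rz": -0.24, "claw": 0}, {"x": 0.28, "y": -0.63, "z": 0.15, "rx": 0, "ry": 0, "rz": -0.27, "claw": 0}, {"x": 0.31, "y": -0.7, "z": 0.15, "rx": 0, "ry": 0, "rz": -0.3, "claw": 0}])

```text
t: 0.93
tool_pos: [0.3725, 0.2075, 0.3074]
orientation: [-1.469, -2.777, 0.0]
force: [0.9, 1.0, -0.5]
opening: 0.0932
gripper_force: 0.0
```

Call:
arm_command(targets=[{"x": 0.01, "y": -0.08, "z": 0, "rx": 0, "ry": 0, "rz": -0.03, "claw": 0}, {"x": 0.02, "y": -0.16, "z": 0, "rx": 0, "ry": 0, "rz": -0.06, "claw": 0}, {"x": 0.03, "y": -0.24, "z": 0, "rx": 0, "ry": 0, "rz": -0.09, "claw": 0}, {"x": 0.04, "y": -0.32, "z": 0, "rx": 0, "ry": 0, "rz": -0.12, "claw": 0}, {"x": 0.04, "y": -0.4, "z": 0, "rx": 0, "ry": 0, "rz": -0.15, "claw": 0}, {"x": 0.04, "y": -0.48, "z": 0, "rx": 0, "ry": 0, "rz": -0.18, "claw": 0}, {"x": 0.04, "y": -0.56, "z": 0, "rx": 0, "ry": 0, "rz": -0.21, "claw": 0}, {"x": 0.03, "y": -0.64, "z": 0, "rx": 0, "ry": 0, "rz": -0.237, "claw": 0}, {"x": 0.03, "y": -0.72, "z": 0, "rx": 0, "ry": 0, "rz": -0.237, "claw": 0}, {"x": 0.024, "y": -0.8, "z": 0, "rx": 0, "ry": 0, "rz": -0.237, "claw": 0}])

```text
t: 1.77
tool_pos: [0.3838, -0.1927, 0.3074]
orientation: [2.078, 2.356, 0.0]
force: [0.7, 0.4, 0.4]
opening: 0.0932
gripper_force: 0.0
```

```bash
python3 - <<'E'
from h import *
s=robot.read_state();M=R.from_rotvec(s["orientation"]).as_matrix();print(s["tool_pos"],np.degrees(np.arctan2(M[1,1],M[0,1])),M[:,2].round(4),s["q"])
E
```

```text
[ 0.38376249 -0.19271545  0.30743384] 7.180633487514838 [ 2.e-04  1.e-04 -1.e+00] [-5.85064436e-01 -3.61249921e-01  1.80769557e+00  1.98742095e-04
  1.69500828e+00 -7.10365503e-01]
```

Call:
arm_command(targets=[{"x": 0, "y": -0.06, "z": -0.04, "rx": 0, "ry": 0, "rz": 0, "claw": 80}, {"x": 0, "y": -0.106, "z": -0.1, "rx": 0, "ry": 0, "rz": 0, "claw": 80}, {"x": 0, "y": -0.106, "z": -0.17, "rx": 0, "ry": 0, "rz": 0, "claw": 80}, {"x": 0, "y": -0.106, "z": -0.24, "rx": 0, "ry": 0, "rz": 0, "claw": 80}, {"x": 0, "y": -0.106, "z": -0.3, "rx": 0, "ry": 0, "rz": 0, "claw": 80}, {"x": 0, "y": -0.106, "z": -0.35, "rx": 0, "ry": 0, "rz": 0, "claw": 80}, {"x": 0, "y": -0.106, "z": -0.38, "rx": 0, "ry": 0, "rz": 0, "claw": 80}, {"x": 0, "y": -0.106, "z": -0.39, "rx": 0, "ry": 0, "rz": 0, "claw": 80}, {"x": 0, "y": -0.106, "z": -0.39, "rx": 0, "ry": 0, "rz": 0, "claw": 80}])

```text
t: 2.52
tool_pos: [0.3833, -0.2429, 0.111]
orientation: [-2.075, -2.354, 0.0]
force: [0.3, 0.3, 0.6]
opening: 0.0637
gripper_force: 0.0
```

```bash
python3 - <<'E'
from h import *
s=robot.read_state();print(s["tool_pos"],s["opening"],s["force"])
p,d=robot.read_camera("side"); q,_=robot.read_camera("top")
a=cv2.resize(p[110:210,235:355],None,fx=5,fy=5,interpolation=cv2.INTER_CUBIC)
cv2.imwrite("pics/c2.png",a[:,:,::-1])
E
```

```text
[ 0.38327602 -0.2428846   0.11095526] 0.06366932864105261 [0.28347808 0.3204936  0.60207839]
```

View pics/c2.png

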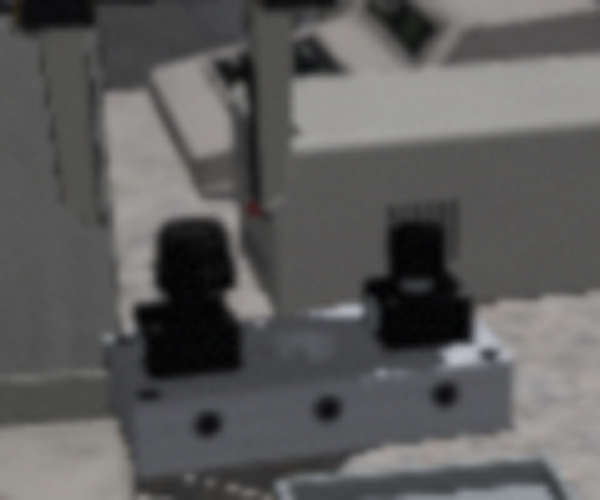

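Side crop: the two fingers at columns 75 and 270 straddle the fin at about 195 (the wide blob there includes the jar behind it). The positions match my estimate, so I'll descend and grip.

Call:
arm_command(targets=[{"x": 0, "y": -0.002, "z": -0.03, "rx": 0, "ry": 0, "rz": 0, "claw": 80}, {"x": 0, "y": -0.002, "z": -0.055, "rx": 0, "ry": 0, "rz": 0, "claw": 80}, {"x": 0, "y": -0.002, "z": -0.07, "rx": 0, "ry": 0, "rz": 0, "claw": 80}, {"x": 0, "y": -0.002, "z": -0.078, "rx": 0, "ry": 0, "rz": 0, "claw": 80}, {"x": 0, "y": -0.002, "z": -0.078, "rx": 0, "ry": 0, "rz": 0, "claw": 80}])

```text
t: 3.03
tool_pos: [0.3844, -0.2447, 0.0737]
orientation: [-2.077, -2.357, 0.0]
force: [-0.6, -0.2, 0.3]
opening: 0.0639
gripper_force: 0.0
```

Call:
arm_command(targets=[{"x": 0, "y": 0, "z": 0, "rx": 0, "ry": 0, "rz": 0, "claw": 180}, {"x": 0, "y": 0, "z": 0, "rx": 0, "ry": 0, "rz": 0, "claw": 210}, {"x": 0, "y": 0, "z": 0, "rx": 0, "ry": 0, "rz": 0, "claw": 255}, {"x": 0, "y": 0, "z": 0, "rx": 0, "ry": 0, "rz": 0, "claw": 255}, {"x": 0, "y": 0, "z": 0, "rx": 0, "ry": 0, "rz": 0, "claw": 255}, {"x": 0, "y": 0, "z": 0, "rx": 0, "ry": 0, "rz": 0, "claw": 255}, {"x": 0, "y": 0, "z": 0, "rx": 0, "ry": 0, "rz": 0, "claw": 255}], squeeze=40)

```text
t: 3.62
tool_pos: [0.3844, -0.2448, 0.0737]
orientation: [2.077, 2.357, 0.0]
force: [0.1, 0.6, -0.1]
opening: 0.0215
gripper_force: 0.0
```

Call:
arm_command(targets=[{"x": 0, "y": 0, "z": 0, "rx": 0, "ry": 0, "rz": 0, "claw": 255}, {"x": 0, "y": 0, "z": 0, "rx": 0, "ry": 0, "rz": 0, "claw": 255}, {"x": 0, "y": 0, "z": 0, "rx": 0, "ry": 0, "rz": 0, "claw": 255}, {"x": 0, "y": 0, "z": 0, "rx": 0, "ry": 0, "rz": 0, "claw": 255}, {"x": 0, "y": 0, "z": 0, "rx": 0, "ry": 0, "rz": 0, "claw": 255}, {"x": 0, "y": 0, "z": 0, "rx": 0, "ry": 0, "rz": 0, "claw": 255}])

```text
t: 4.12
tool_pos: [0.3844, -0.2447, 0.0736]
orientation: [-2.077, -2.357, 0.0]
force: [-0.8, 0.6, 0.3]
opening: 0.0099
gripper_force: 40.0
```

Gripped, with a 9.9 mm opening that matches the 10 mm fin. I'll pull slowly straight up.

Call:
arm_command(targets=[{"x": 0, "y": 0, "z": 0.004, "rx": 0, "ry": 0, "rz": 0, "claw": 255}, {"x": 0, "y": 0, "z": 0.008, "rx": 0, "ry": 0, "rz": 0, "claw": 255}, {"x": 0, "y": 0, "z": 0.012, "rx": 0, "ry": 0, "rz": 0, "claw": 255}, {"x": 0, "y": 0, "z": 0.016, "rx": 0, "ry": 0, "rz": 0, "claw": 255}, {"x": 0, "y": 0, "z": 0.02, "rx": 0, "ry": 0, "rz": 0, "claw": 255}, {"x": 0, "y": 0, "z": 0.024, "rx": 0, "ry": 0, "rz": 0, "claw": 255}], squeeze=50)

```text
t: 4.62
tool_pos: [0.3844, -0.2447, 0.0859]
orientation: [-2.077, -2.357, -0.0]
force: [0.2, -0.1, -4.3]
opening: 0.01
gripper_force: 50.0
```

Call:
arm_command(targets=[{"x": 0, "y": 0, "z": 0.01, "rx": 0, "ry": 0, "rz": 0, "claw": 255}, {"x": 0, "y": 0, "z": 0.02, "rx": 0, "ry": 0, "rz": 0, "claw": 255}, {"x": 0, "y": 0, "z": 0.035, "rx": 0, "ry": 0, "rz": 0, "claw": 255}, {"x": 0, "y": 0, "z": 0.05, "rx": 0, "ry": 0, "rz": 0, "claw": 255}, {"x": 0, "y": 0, "z": 0.07, "rx": 0, "ry": 0, "rz": 0, "claw": 255}, {"x": 0, "y": 0, "z": 0.09, "rx": 0, "ry": 0, "rz": 0, "claw": 255}, {"x": 0, "y": 0, "z": 0.11, "rx": 0, "ry": 0, "rz": 0, "claw": 255}, {"x": 0, "y": 0, "z": 0.13, "rx": 0, "ry": 0, "rz": 0, "claw": 255}, {"x": 0, "y": 0, "z": 0.13, "rx": 0, "ry": 0, "rz": 0, "claw": 255}])

```text
t: 5.37
tool_pos: [0.3856, -0.2458, 0.1536]
orientation: [2.074, 2.354, 0.0]
force: [0.0, -0.5, -1.4]
opening: 0.0097
gripper_force: 50.0
```

```bash
python3 - <<'E'
from h import *
s=robot.read_state();print(s["tool_pos"],s["opening"],s["force"],s["gripper_force"])
p,d=robot.read_camera("side"); np.savez("side1.npz",p=p,d=d)
a=cv2.resize(p[80:230,225:385],None,fx=4,fy=4,interpolation=cv2.INTER_CUBIC)
cv2.imwrite("pics/c3.png",a[:,:,::-1])
E
```

```text
[ 0.38564296 -0.24576228  0.15364768] 0.00967134121056949 [ 0.04880715 -0.53533638 -1.37306595] 49.99757945537567
```

View pics/c3.png

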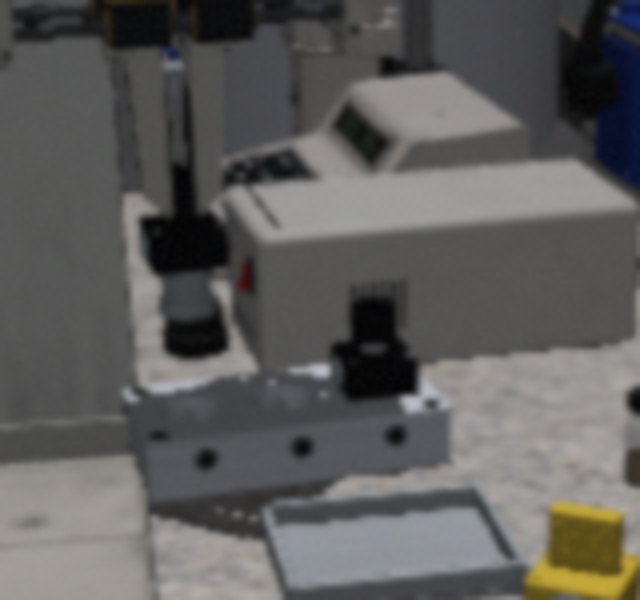

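The module hangs upright between the fingers with its foot clear of the dock (foot at crop (190,290), dark jar base behind it), and the knob module is still seated. I'll check its height in the grip for slip before placing.

```bash
python3 - <<'E'
from h import *
f=np.load("side1.npz"); v,u=np.mgrid[100:200,235:300]; d=f["d"][100:200,235:300]
P=depthpts("side",np.c_[u.ravel(),v.ravel()],d.ravel()); g=f["p"][100:200,235:300].max(2).ravel()
m=(d.ravel()>0)&(abs(P[:,0]-.3856)<.03)&(abs(P[:,1]+.255)<.04)&(P[:,2]>.05)
for lo in np.arange(.07,.18,.004):
    k=m&(abs(P[:,2]-lo-.002)<.002)
    if k.any(): print(round(lo*1e3),k.sum(),"x",(P[k,0].min()*1e3).round(1),(P[k,0].max()*1e3).round(1),"y",(np.median(P[k,1])*1e3).round(1),np.median(g[k]))
E
```

```text
82 6 x 378.4 399.1 y -258.0 47.5
86 31 x 370.8 399.9 y -258.7 67.0
90 31 x 371.1 397.8 y -257.9 68.0
94 24 x 373.2 395.5 y -256.3 68.5
98 22 x 373.6 395.7 y -257.0 68.5
102 20 x 371.8 395.9 y -257.9 68.5
106 21 x 375.6 398.1 y -260.1 54.0
110 23 x 366.1 405.8 y -265.5 28.0
114 42 x 363.0 405.7 y -265.8 9.0
118 46 x 363.0 406.0 y -265.6 8.0
122 41 x 363.3 406.4 y -265.2 8.0
126 46 x 363.4 406.5 y -265.2 9.0
130 104 x 363.9 406.5 y -257.7 14.5
134 15 x 371.0 391.2 y -259.1 7.0
138 22 x 373.9 397.9 y -255.8 50.5
142 32 x 368.2 400.0 y -255.8 71.0
146 33 x 364.7 404.1 y -254.8 79.0
150 43 x 365.0 404.3 y -256.7 78.0
154 59 x 365.0 404.5 y -254.6 65.0
158 37 x 363.6 404.6 y -254.3 79.0
162 34 x 363.8 404.8 y -255.2 81.0
166 38 x 363.9 405.1 y -254.5 80.0
170 34 x 364.1 405.2 y -253.8 80.0
174 43 x 362.7 405.4 y -253.6 79.0
178 38 x 362.9 406.0 y -254.5 80.0
```

No slip: the underside is at about 85 mm where I expected 86, and the module is upright. I'll move over the tray centre (0.4685, -0.373) and lower to about 5 mm above its floor.

Call:
arm_command(targets=[{"x": 0.01, "y": -0.02, "z": 0, "rx": 0, "ry": 0, "rz": 0, "claw": 255}, {"x": 0.04, "y": -0.06, "z": 0, "rx": 0, "ry": 0, "rz": 0, "claw": 255}, {"x": 0.07, "y": -0.11, "z": 0, "rx": 0, "ry": 0, "rz": 0, "claw": 255}, {"x": 0.1, "y": -0.16, "z": 0, "rx": 0, "ry": 0, "rz": 0, "claw": 255}, {"x": 0.13, "y": -0.2, "z": 0, "rx": 0, "ry": 0, "rz": 0, "claw": 255}, {"x": 0.15, "y": -0.23, "z": 0, "rx": 0, "ry": 0, "rz": 0, "claw": 255}, {"x": 0.16, "y": -0.245, "z": 0, "rx": 0, "ry": 0, "rz": 0, "claw": 255}, {"x": 0.166, "y": -0.254, "z": 0, "rx": 0, "ry": 0, "rz": 0, "claw": 255}, {"x": 0.166, "y": -0.254, "z": 0, "rx": 0, "ry": 0, "rz": 0, "claw": 255}])

```text
t: 6.17
tool_pos: [0.4672, -0.3718, 0.1499]
orientation: [-2.077, -2.356, -0.0]
force: [0.4, -0.4, -0.6]
opening: 0.0098
gripper_force: 50.0
```

Call:
arm_command(targets=[{"x": 0, "y": 0, "z": -0.02, "rx": 0, "ry": 0, "rz": 0, "claw": 255}, {"x": 0, "y": 0, "z": -0.05, "rx": 0, "ry": 0, "rz": 0, "claw": 255}, {"x": 0, "y": 0, "z": -0.08, "rx": 0, "ry": 0, "rz": 0, "claw": 255}, {"x": 0, "y": 0, "z": -0.11, "rx": 0, "ry": 0, "rz": 0, "claw": 255}, {"x": 0, "y": 0, "z": -0.13, "rx": 0, "ry": 0, "rz": 0, "claw": 255}, {"x": 0, "y": 0, "z": -0.145, "rx": 0, "ry": 0, "rz": 0, "claw": 255}, {"x": 0, "y": 0, "z": -0.152, "rx": 0, "ry": 0, "rz": 0, "claw": 255}, {"x": 0, "y": 0, "z": -0.152, "rx": 0, "ry": 0, "rz": 0, "claw": 255}])

```text
t: 6.83
tool_pos: [0.4669, -0.3711, 0.0738]
orientation: [-2.076, -2.356, -0.0]
force: [-0.3, -0.0, -0.6]
opening: 0.0095
gripper_force: 50.0
```

```bash
python3 - <<'E'
from h import *
s=robot.read_state();print(s["tool_pos"],s["opening"],s["force"],s["gripper_force"])
p,d=robot.read_camera("side"); np.savez("side2.npz",p=p,d=d)
a=cv2.resize(p[130:250,250:400],None,fx=4,fy=4,interpolation=cv2.INTER_CUBIC)
cv2.imwrite("pics/c4.png",a[:,:,::-1])
E
```

```text
[ 0.46690686 -0.37112315  0.07381703] 0.00949638768595581 [-0.33898543 -0.01339795 -0.60457948] 49.99749720096588
```

View pics/c4.png

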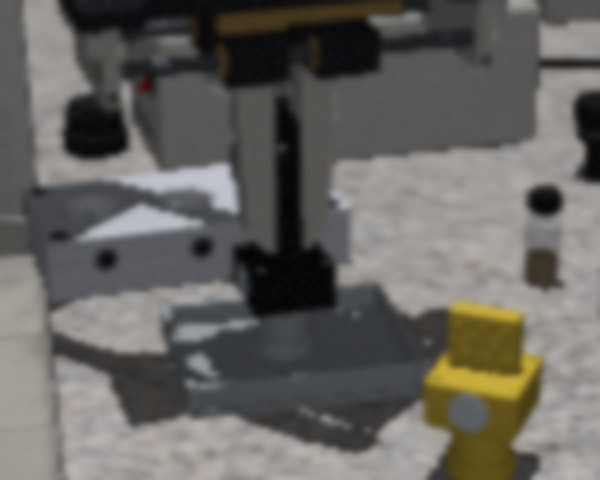

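The module is held upright inside the tray (foot at crop (285,335)). It is not touching the floor yet, so I'll creep down until the force shows contact.

Call:
arm_command(targets=[{"x": 0, "y": 0, "z": -0.001, "rx": 0, "ry": 0, "rz": 0, "claw": 255}, {"x": 0, "y": 0, "z": -0.002, "rx": 0, "ry": 0, "rz": 0, "claw": 255}, {"x": 0, "y": 0, "z": -0.003, "rx": 0, "ry": 0, "rz": 0, "claw": 255}, {"x": 0, "y": 0, "z": -0.003, "rx": 0, "ry": 0, "rz": 0, "claw": 255}])

```text
t: 7.22
tool_pos: [0.4676, -0.372, 0.0736]
orientation: [2.077, 2.356, -0.0]
force: [0.3, -0.4, -0.6]
opening: 0.0096
gripper_force: 50.0
```

Call:
arm_command(targets=[{"x": 0, "y": 0, "z": -0.001, "rx": 0, "ry": 0, "rz": 0, "claw": 255}, {"x": 0, "y": 0, "z": -0.002, "rx": 0, "ry": 0, "rz": 0, "claw": 255}, {"x": 0, "y": 0, "z": -0.002, "rx": 0, "ry": 0, "rz": 0, "claw": 255}])

```text
t: 7.47
tool_pos: [0.4673, -0.3717, 0.072]
orientation: [-2.077, -2.357, 0.0]
force: [-0.2, 0.0, -1.0]
opening: 0.01
gripper_force: 50.0
```

Call:
arm_command(targets=[{"x": 0, "y": 0, "z": -0.001, "rx": 0, "ry": 0, "rz": 0, "claw": 255}, {"x": 0, "y": 0, "z": -0.002, "rx": 0, "ry": 0, "rz": 0, "claw": 255}, {"x": 0, "y": 0, "z": -0.002, "rx": 0, "ry": 0, "rz": 0, "claw": 255}])

```text
t: 7.72
tool_pos: [0.4675, -0.3719, 0.0716]
orientation: [2.077, 2.357, -0.0]
force: [-1.7, 2.1, 3.3]
opening: 0.0097
gripper_force: 50.0
```

Contact: the vertical force rose by about 4 N. I'll release gently and then retract.

Call:
arm_command(targets=[{"x": 0, "y": 0, "z": 0, "rx": 0, "ry": 0, "rz": 0, "claw": 255}, {"x": 0, "y": 0, "z": 0, "rx": 0, "ry": 0, "rz": 0, "claw": 255}], squeeze=5)

```text
t: 7.88
tool_pos: [0.4676, -0.3719, 0.0716]
orientation: [2.077, 2.356, -0.0]
force: [-1.0, 0.7, 4.8]
opening: 0.0101
gripper_force: 5.0
```

Call:
arm_command(targets=[{"x": 0, "y": 0, "z": 0, "rx": 0, "ry": 0, "rz": 0, "claw": 220}, {"x": 0, "y": 0, "z": 0, "rx": 0, "ry": 0, "rz": 0, "claw": 205}, {"x": 0, "y": 0, "z": 0, "rx": 0, "ry": 0, "rz": 0, "claw": 180}, {"x": 0, "y": 0, "z": 0, "rx": 0, "ry": 0, "rz": 0, "claw": 160}, {"x": 0, "y": 0, "z": 0, "rx": 0, "ry": 0, "rz": 0, "claw": 160}, {"x": 0, "y": 0, "z": 0, "rx": 0, "ry": 0, "rz": 0, "claw": 160}])

```text
t: 8.38
tool_pos: [0.4673, -0.3717, 0.071]
orientation: [-2.077, -2.357, -0.0]
force: [0.1, -0.2, -0.2]
opening: 0.034
gripper_force: 0.0
```

Call:
arm_command(targets=[{"x": 0, "y": 0, "z": 0.01, "rx": 0, "ry": 0, "rz": 0, "claw": 160}, {"x": 0, "y": 0, "z": 0.03, "rx": 0, "ry": 0, "rz": 0, "claw": 160}, {"x": 0, "y": 0, "z": 0.06, "rx": 0, "ry": 0, "rz": 0, "claw": 160}, {"x": 0, "y": 0, "z": 0.1, "rx": 0, "ry": 0, "rz": 0, "claw": 160}, {"x": 0, "y": 0, "z": 0.16, "rx": 0, "ry": 0, "rz": 0, "claw": 160}, {"x": 0, "y": 0, "z": 0.22, "rx": 0, "ry": 0, "rz": 0, "claw": 160}, {"x": 0, "y": 0, "z": 0.28, "rx": 0, "ry": 0, "rz": 0, "claw": 160}, {"x": 0, "y": 0, "z": 0.32, "rx": 0, "ry": 0, "rz": 0, "claw": 160}, {"x": 0, "y": 0, "z": 0.32, "rx": 0, "ry": 0, "rz": 0, "claw": 160}])

```text
t: 9.13
tool_pos: [0.4695, -0.3737, 0.2389]
orientation: [2.07, 2.349, -0.001]
force: [0.7, -1.3, -1.3]
opening: 0.0347
gripper_force: 0.0
```

```bash
python3 - <<'E'
from h import *
s=robot.read_state();print(s["t"],s["tool_pos"],s["opening"],s["force"],s["gripper_force"])
p,d=robot.read_camera("side"); np.savez("side3.npz",p=p,d=d)
a=cv2.resize(p[130:250,250:400],None,fx=4,fy=4,interpolation=cv2.INTER_CUBIC)
cv2.imwrite("pics/c5.png",a[:,:,::-1])
E
```

```text
9.1333 [ 0.46953092 -0.37371792  0.23893924] 0.034687454540663756 [ 0.65773724 -1.34878492 -1.28979029] 0.0
```

View pics/c5.png

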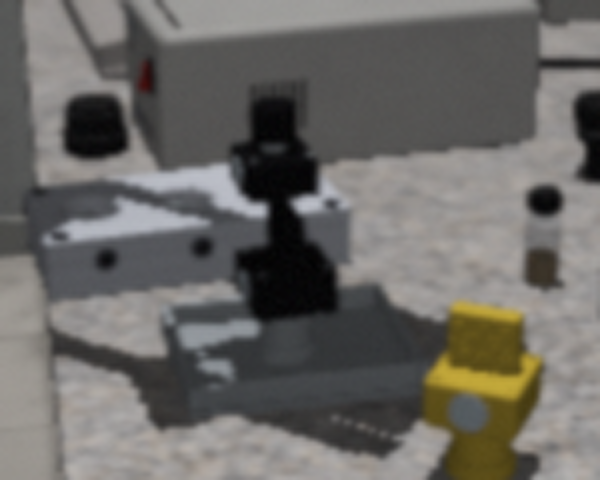

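The fin module stands upright in the tray (foot at crop (285,340)), the knob module is still seated in the dock (275,165), and the gripper is clear at z = 0.24. I'm handing it in.

```bash
python3 -c "
from plant import robot
print(robot.close_job())"
```

```text
the job is handed in; nothing more can be done
None
```

The fin module was pulled straight up out of the dock and set down upright on the tray floor, the knob module is still snapped in, and the job was handed in at about 9 s; no verdict came back.

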